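Spread the snap ring over the drinks trolley's axle

TASK

The drinks trolley's crossbar lies with its two axle stubs pointing up, a wheel on each; one wheel is already secured by a red ring and the other is not. Squeeze the blue ring pliers parked in the white stand until they reach their stop, so that they spread the loose red snap ring on their pins, lift both out, and slide the spread ring down over the stub of the unsecured wheel until it lies level on the wheel's hub, in line with the groove. Finish while holding it there, pliers still fully squeezed and the ring still spread around the groove; don't touch the ring with the fingers, and leave the secured wheel and everything else alone.

Things in the scene. Friction and masses are not known exactly. Their poses are not given: they have to be found in the camera images.
- pliers: Ring pliers upright in the stand, handles up, 0.2 kg. Origin: pivot, the middle of a dark crossbar 12 x 72 x 12 mm (long in y) resting in the stand's notches. z up, y is the squeezing direction. Squeezing the handles spreads two 3.5 mm pins, 70 mm below the pivot, up to a built-in stop; it takes about 12 N per handle, more does no harm. Lift 90 mm straight up to clear the stand.
- pliers_grip (a point): Where to grip: between the handles, 70 mm above the pivot, axes as the pliers. Two flat blue handles, 16 mm wide in x, reach from 31 to 93 mm above the pivot. Over their outsides along y they measure 53 mm here and 60 mm at the top when released; squeezed to the stop they are parallel, 34 mm over the outsides.
- ring: Red snap ring, 4 mm thick, flat on the stand, its two eyes over the pliers' pins. Origin: centre of its circle, underside; -x points to the gap and eyes, z up. In the stand it is 24.4 mm along the pliers' +x from the pivot and 72 mm below it; spread and lifted, 19 to 22 mm and 72 mm. Relaxed it is too narrow for the stub; spread to the stop its bore is 33 mm, its outside 42 mm.
- ring_centre (a point): Centre of the ring at half its thickness, axes as the ring. Only the ring's own spring holds it on the pins while spread. The pins reach 2 to 4 mm below it, 26 mm from the centre; shoulders on the jaws stop it sliding up the pins more than 2 mm.
- ring_arm_l (a joint): Opening of the ring's one half, rad: 0 relaxed, about 0.2 when spread to the pliers' stop. Springs shut.
- ring_arm_r (a joint): The same for the ring's other half.
- jaw_l (a joint): Angle of the pliers' one half, rad: 0 released, about 0.135 squeezed to the stop. Springs back.
- jaw_r (a joint): The same for the other half.
- wheel_open: Trolley wheel that still needs its ring, lying flat on the crossbar round one of the two stubs (which one varies): black tyre 80 mm across from 4 to 32 mm above its origin, white centre, grey hub 42 mm across, whose flat top is 40 mm above its origin. Origin at the centre of the hub's underside, z up. Loose on the stub by about 2 mm.
- wheel_clipped: The same kind of wheel on the other stub, already secured by a red ring on top of its hub. To be left alone.
- stub_left (a point): Axis of the stub at the crossbar's +y end, at the level of the hub top and lower edge of the groove. The steel stub is 28 mm across with a groove 7 mm high and 2.5 mm deep from this level up; its rounded top is 20 mm above this point.
- stub_right (a point): The same point on the stub at the crossbar's -y end; the stubs are 180 mm apart.
- crossbar: Fixed grey trolley crossbar, 60 x 300 x 30 mm, long along its y, origin at the centre of its underside.
- stand: Fixed white parking stand, base 130 x 100 mm, 12 mm thick; origin on its underside right below the pliers' pivot, which is 101.9 mm up; two cheeks at y = 26 to 34 mm either side, 108 mm high, carry the pliers' crossbar.
- carton: White drinks carton 70 x 70 x 190 mm, bystander.
- oil_bottle: Amber bottle, 68 mm across, 240 mm high, bystander.
- bowl: White bowl, 130 mm across, 55 mm high, bystander.
- jar: Glass jar with yellow lid, 72 mm across, 100 mm high, bystander.
- tin: Blue tin, 68 mm across, 85 mm high, bystander.
- screwdriver: Red-handled screwdriver lying on the table, bystander.
Things that resemble listed ones, but are neither listed nor needed, are in the scene too. There is more than one size of the pliers; the job needs the middle-sized.

How it is judged:
By the outcome, as a careful person would: the job done as asked, in the order asked, and still so for the second after the job is handed in, while the arm keeps its last pose, push and grip.
It also fails if it takes over 45 s, if anything falls off the work surface, if the arm or the gripper's body presses on something with over 40 N, if the wrist force passes 120 N, or if a joint passes its speed limit or range.

ROBOT

A 6-joint arm with a two-finger parallel gripper is mounted at the origin on the work surface. World frame = base frame: x ahead of the robot, y to its left, z up, the work surface at z = 0. Lengths are in mm, angles in rad, forces in N, time in s.
With the tool pointing down it reaches from about 275 to 750 mm from the base axis. Payload 10.2 kg.
Tool frame: the origin (TCP) lies midway between the tips of the shut fingers; the grasp point (between the pads) lies grip_depth behind it (grip_depth is the distance from the TCP to the grasp point, in mm); z points along the fingers, y is the line along which they close (so a half turn about z gives the same grasp; the last joint's range is limited). The gripper opens to 85 mm and grips with 20 to 120 N. Pads are 22 mm wide; open, the fingers measure 114 mm over their backs; the gripper's body (76 mm by 85 mm) begins 54 mm behind the grasp point. The pads swing forward as they close: fully open they stand 13 mm farther back than shut.
Start: joints at [-1.356, 0.313, 1.498, -0, 1.331, -0.223], TCP at [222.561, -475.497, 231.294] pointing down, gripper open.
Joint ranges: [-2.94, 2.94], [-0.97, 2.17], [0.19, 2.56], [-1.23, 4.37], [0.02, 3.11], [-2.88, 2.88]. Speed limits (rad/s): [2.39, 2.39, 3.01, 3.14, 3.14, 3.14].

INTERFACE

Orientations are given as a unit quaternion [w, x, y, z].
In Python, from rig import * gives the robot as it stands.
- The arm moves only by the tool servo_tool, never from a script. Its argument "commands" is a list of rows, each a list of 3 entries, a list of its own where there are three numbers: the gripper command: -1 is fully open, 1 is shut, values between are in proportion, then the shift along the tool's x, y, z in m, then the turn, a rotation vector about the tool's x, y, z in units of 6 degrees (1.0 is 6 degrees). In form: [[grip, [dx, dy, dz], [ax, ay, az]], ...]. A call has 1 to 10 rows; each row shifts and turns the commanded pose from where the row before left it, along the tool's axes as they then stand; what a row does not reach is not made up. A row lasts 1/12 s, in which the tool goes at most 41.7 mm and 7.16 degrees, less where a joint would pass 70% of its speed; a pose out of reach is approached as far as the arm can. A call is refused whole if a number of a shift passes 0.0417 or a number of a turn 1, either way. A call with a gripper value outside its range is refused whole. The fingers move at their own pace and stop on an object; "squeeze" is the grip in N (left out, the last holds). Time passes only in rows, so rows that do not move let the fingers close. It gives the time, the measured TCP pose, the force, the opening and the grip force at its end, in the units of the state.
- sense(): the state, without advancing time (a new reading comes with each control period).
- capture(name): name is "side" or "top"; returns a dict with "pixels" (400x640x3 uint8, red, green, blue), "z_map" (400x640 float32, mm along the optical axis (not along the pixel's ray), 0 where there is no reading), "fx", "fy", "cx", "cy" (pixels), "distortion" ([k1, k2, p1, p2, k3] as OpenCV has them; the pictures are not rectified), "rvec" (rotation vector, rad) and "tvec" (3), from world to camera coordinates, as OpenCV has them. Camera axes: x right, y down, z forward; pixel columns grow to the right and rows downward; lengths in mm; the calibration is good to about 2 mm. A picture is of the moment at which its call begins.
- finish_job(): hands the job in; it is judged then, once.
The state is a dict: "time_s": time; "joints": joint angles; "dq": joint speeds; "tau": joint torques, N m; "eef_pos": TCP position; "ee_rot": TCP orientation; "force": force on the tool from outside, world axes, zero at the start; "wrist_torque": the same for the moment, N m; "grip_width": opening from 0.0 (shut) to 1.0 (fully open); "grip_force": force on a finger pad.
Only numpy, scipy, OpenCV 4.12 (cv2) and the standard library are available. Lean on these libraries where they do the work, as an engineer would, in place of code of your own. Each camera call takes 0.05 s, during which the arm holds its last target. There are 200 camera calls.

## Working session

There is one attempt and no reset: what is moved stays moved. The work goes in short steps, Python scripts to look and compute and a tool call to move; the robot and the scene stay as the last step left them, time stands still between calls to the robot, and variables do not carry over. Pictures are saved under pics/ and viewed, at most 10 in all, crops included, and the job is handed in when it is done.

Besides the shell and the picture viewer there is one more tool, called after ">>>" as name([rows], argument=value, ...), one row to a line, values as JSON. servo_tool: Moves the arm, as the interface text tells. Its arguments: {"type":"object","properties":{"commands":{"type":"array"},"squeeze":{"type":"number"}},"required":["commands"]}

```bash
mkdir -p pics; ls
cat > h.py <<'E'
from rig import *
import numpy as np, cv2
def K(c): return np.array([[c['fx'],0,c['cx']],[0,c['fy'],c['cy']],[0,0,1.]]),np.array(c['distortion'],float)
def RT(c):
    R=cv2.Rodrigues(np.array(c['rvec'],float))[0]; return R,np.array(c['tvec'],float).reshape(3)
def ray(c,uv):
    k,d=K(c);R,t=RT(c)
    p=cv2.undistortPoints(np.array(uv,float).reshape(-1,1,2),k,d).reshape(-1,2)
    return -R.T@t,(np.c_[p,np.ones(len(p))]@R)
def onplane(c,uv,z):
    o,d=ray(c,uv); return o+d*((z-o[2])/d[:,2])[:,None]
def cloud(c):
    v,u=np.mgrid[:400,:640]; o,d=ray(c,np.c_[u.ravel(),v.ravel()]); 
    P=o+d*c['z_map'].reshape(-1,1); P[c['z_map'].ravel()==0]=np.nan; return P.reshape(400,640,3)
def proj(c,P):
    k,d=K(c); return cv2.projectPoints(np.array(P,float).reshape(-1,1,3),np.array(c['rvec'],float),np.array(c['tvec'],float),k,d)[0].reshape(-1,2)
def save(n,im,s=1):
    cv2.imwrite('pics/'+n,cv2.resize(im[:,:,::-1],None,fx=s,fy=s,interpolation=cv2.INTER_CUBIC))
E
python3 - <<'E'
from h import *
import pickle
s=capture('side');t=capture('top');pickle.dump((s,t),open('c0.pkl','wb'))
save('side0.png',s['pixels']);save('top0.png',t['pixels'])
for c in(s,t): R,T=RT(c);print(-R.T@T,R[2],c['fx'])
print(sense())
E
```

```text
pics
[419.33996222 959.05266053 689.452514  ] [ 0.09822417 -0.86561594 -0.49097969] 381.04043666111664
[ 323.73752641  -33.30523513 1317.90732979] [ 0.18998474 -0.01148479 -0.98171987] 458.31660741613535
{'time_s': 0.1, 'joints': array([-1.35634814e+00,  3.13429389e-01,  1.49833732e+00, -7.73042236e-06,
        1.33101159e+00, -2.23412958e-01]), 'dq': array([ 0.00090084, -0.00325713, -0.00253706, -0.0003427 ,  0.00136172,
       -0.00085175]), 'tau': array([ 1.69773222e-03, -4.12900150e+01, -2.60143161e+01, -1.83804345e-04,
        3.01771215e-03,  5.68236061e-06]), 'eef_pos': array([ 222.53411231, -475.25713155,  230.78317782]), 'ee_rot': array([-5.92830062e-04,  9.76129900e-01,  2.17186708e-01, -1.09680683e-06]), 'force': array([-1.28320065,  0.77261866,  0.0341891 ]), 'wrist_torque': array([-0.00582962, -0.07191777,  0.04459009]), 'grip_force': 0.0, 'grip_width': 0.9979970629733508}
```

View pics/side0.png

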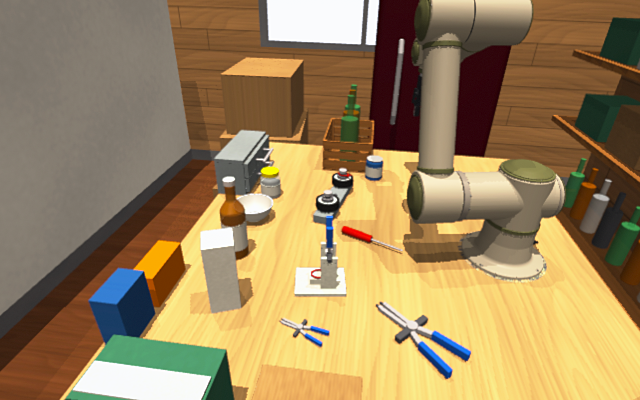

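View pics/top0.png

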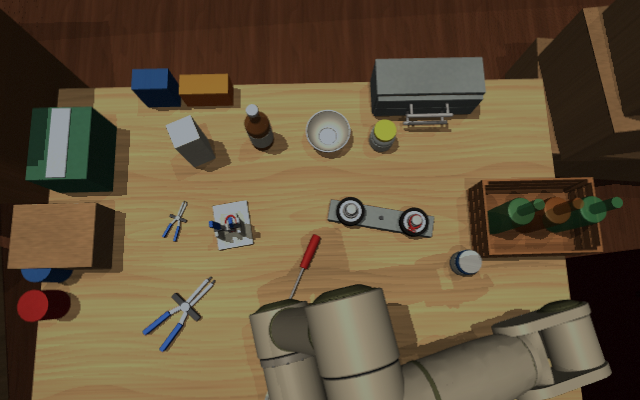

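The pictures show three pliers. The small one lies at top (175,220) and the large one at top (183,310). The middle-sized one stands in the white stand at top (230,225), side (329,240), with the red ring beside it, so that is my choice. The open wheel is at top (351,210) and has no red. The clipped wheel is at top (414,222) with a red ring.

Run:
```python
from h import *
import pickle
s,t=pickle.load(open('c0.pkl','rb'))
for n,c in(('side',s),('top',t)):
    P=cloud(c);hsv=cv2.cvtColor(c['pixels'],cv2.COLOR_RGB2HSV);H,S,V=cv2.split(hsv)
    blue=(H>100)&(H<130)&(S>120)&(V>50)
    red=((H<8)|(H>172))&(S>130)&(V>60)
    white=(S<60)&(V>110)
    v,u=np.mgrid[:400,:640]
    roi=((u>290)&(u<350)&(v>205)&(v<300)) if n=='side' else ((u>205)&(u<260)&(v>195)&(v<255))
    for nm,m in(('blue',blue),('red',red),('white',white)):
        q=P[m&roi];q=q[np.isfinite(q[:,0])]
        print(n,nm,len(q),q.mean(0).round(1),q.min(0).round(1),q.max(0).round(1))
    q=P[blue&roi];h=q[q[:,2]>185]; print('handletops',h.round(0).tolist()[:30])
    w=P[roi&(S<70)]; b=w[(abs(w[:,2]-12)<4)]
    r=cv2.minAreaRect(b[:,:2].astype(np.float32));print('base',r,len(b))
    ch=w[(abs(w[:,2]-108)<5)]
    if len(ch)>4: print('cheek top',len(ch),ch.mean(0),cv2.minAreaRect(ch[:,:2].astype(np.float32)))
    # hubs
    roi=((u>310)&(u<360)&(v>165)&(v<225)) if n=='side' else ((u>320)&(u<440)&(v>190)&(v<245))
    for zz in(28,58,70,90):
        q=P[roi];q=q[abs(q[:,2]-zz)<5]; 
        if len(q)>5: print('z',zz,len(q),q.mean(0).round(1),cv2.minAreaRect(q[:,:2].astype(np.float32)))
ims=np.vstack([cv2.resize(t['pixels'][190:260,195:265],(560,560)) ]); 
a=cv2.resize(s['pixels'][205:305,285:355],(420,600)); b=cv2.resize(t['pixels'][195:255,200:260],(380,380));b=np.vstack([b,np.zeros((220,380,3),np.uint8)]);save('crop1.png',np.hstack([a,b]))
```

```text
side blue 175 [492.5 211.1 173.1] [483.6 175.8 131.8] [503.9 233.7 195.1]
side red 91 [485.   61.4  25. ] [451.5 -70.1   1.3] [535.4 226.   36. ]
side white 1725 [508.5 207.9  35.5] [ 442.6 -133.1   -1.7] [584.9 265.9 193.3]
handletops [[501.0, 182.0, 194.0], [499.0, 180.0, 194.0], [497.0, 179.0, 193.0], [495.0, 178.0, 193.0], [492.0, 180.0, 194.0], [490.0, 176.0, 192.0], [504.0, 181.0, 191.0], [501.0, 187.0, 195.0], [499.0, 184.0, 193.0], [496.0, 184.0, 194.0], [494.0, 185.0, 194.0], [492.0, 183.0, 193.0], [489.0, 180.0, 192.0], [504.0, 181.0, 188.0], [501.0, 186.0, 192.0], [499.0, 182.0, 189.0], [496.0, 184.0, 191.0], [494.0, 184.0, 191.0], [491.0, 183.0, 190.0], [489.0, 183.0, 190.0], [504.0, 182.0, 186.0], [501.0, 186.0, 188.0], [498.0, 185.0, 188.0], [496.0, 185.0, 188.0], [493.0, 186.0, 189.0], [491.0, 184.0, 188.0], [489.0, 186.0, 190.0], [503.0, 186.0, 186.0], [501.0, 186.0, 185.0], [498.0, 187.0, 186.0]]
base ((532.9768676757812, 62.97406005859375), (129.25643920898438, 397.2810974121094), 8.659708976745605) 883
cheek top 134 [490.4759522  213.87582588 107.92154538] ((490.72
[... 1639 characters left out ...]
4664917) 916
cheek top 127 [488.90524454 195.53594582 108.08902823] ((490.41729736328125, 201.41366577148438), (39.39088439941406, 70.66340637207031), 8.35962963104248)
z 28 950 [ 515.8 -215.6   29.6] ((516.576171875, -220.42666625976562), (300.28326416015625, 60.58696746826172), 79.06878662109375)
z 58 668 [ 516.7 -214.5   60. ] ((516.3298950195312, -219.2220916748047), (256.5174560546875, 78.78401184082031), 78.87905883789062)
z 70 235 [ 514.  -219.4   69.1] ((516.4332885742188, -220.12844848632812), (254.85250854492188, 74.63204193115234), 78.60287475585938)
z 90 157 [ 516.5 -219.1   89.9] ((517.2391967773438, -219.96156311035156), (204.04150390625, 26.136281967163086), 79.12959289550781)
```

View pics/crop1.png

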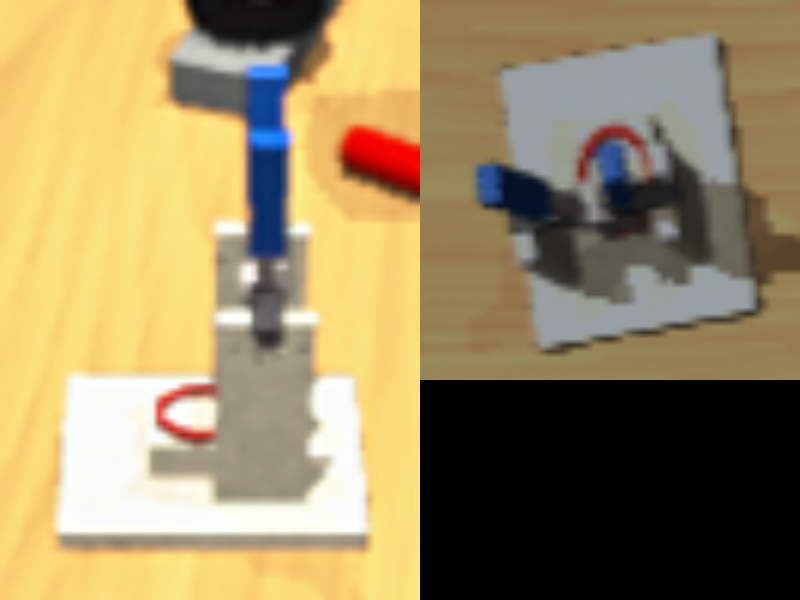

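The crop confirms it: blue handles upright in the stand, dark crossbar in the notches, red ring on the base on the far (+x) side. Cheeks, handles and base agree, so the pivot is at about (491,203) with yaw 8.65°.

```bash
cat >> h.py <<'E'
from scipy.spatial.transform import Rotation as Ro
def tool():
    s=sense();q=s['ee_rot'];R=Ro.from_quat([q[1],q[2],q[3],q[0]]).as_matrix();return s,np.array(s['eef_pos']),R
def plan(target,yaw):
    s,p,R=tool();d=R.T@(np.array(target)-p)
    c,n=np.cos(yaw),np.sin(yaw);Rt=np.array([[c,n,0],[n,-c,0],[0,0,-1.]])
    rv=Ro.from_matrix(R.T@Rt).as_rotvec(degrees=True)/6
    print('tool shift mm',d.round(1),'turn units',rv.round(3),'tcp',p.round(1),'t',s['time_s'],'F',np.round(s['force'],1),'w',round(s['grip_width'],3),s['grip_force'])
E
python3 - <<'E'
from h import *
import pickle
print(grip_depth)
s,t=pickle.load(open('c0.pkl','rb'))
v,u=np.mgrid[:400,:640]
for c,roi in((s,(u>310)&(u<360)&(v>165)&(v<225)),(t,(u>320)&(u<440)&(v>190)&(v<245))):
    q=cloud(c)[roi];q=q[q[:,2]>85]
    for m in(q[:,1]>-220,q[:,1]<-220): print('stub',m.sum(),cv2.minEnclosingCircle(q[m][:,:2].astype(np.float32)),q[m].mean(0),q[m][:,2].max())
plan([491,203,235],np.deg2rad(8.65))
E
```

```text
18.700000000000003
stub 98 ((515.7615966796875, 23.01244354248047), 166.17030334472656) [510.25399645  70.14057771 149.87614247] 195.06527238117707
stub 26 ((498.2914733886719, -302.6983947753906), 13.413288116455078) [ 499.51548965 -301.48931991   89.52547651] 92.44826990306456
stub 81 ((533.8303833007812, -131.52182006835938), 13.930885314941406) [ 533.63275014 -131.71911084   89.81006949] 96.2396253722477
stub 80 ((500.07275390625, -308.0603332519531), 13.719465255737305) [ 499.2729355  -307.46835697   90.22318344] 96.95695010710119
tool shift mm [ 530.7 -500.4   -3.5] turn units [-1.10e-02 -1.00e-03  2.74e+00] tcp [ 222.5 -475.3  230.8] t 0.1 F [-1.3  0.8  0. ] w 0.998 0.0
```

>>> servo_tool([
  [-1, [0.0265, -0.025, -0.001], [0, 0, 0]],
  [-1, [0.0265, -0.025, -0.001], [0, 0, 0]],
  [-1, [0.0265, -0.025, -0.001], [0, 0, 0]],
  [-1, [0.0265, -0.025, 0], [0, 0, 0]],
  [-1, [0.0265, -0.025, 0], [0, 0, 0]],
  [-1, [0.0265, -0.025, 0], [0, 0, 0]],
  [-1, [0.0265, -0.025, 0], [0, 0, 0]],
  [-1, [0.0265, -0.025, 0], [0, 0, 0]],
  [-1, [0.0265, -0.025, 0], [0, 0, 0]],
  [-1, [0.0265, -0.025, 0], [0, 0, 0]],
], squeeze=50)

```text
time_s: 0.93
eef_pos: [356.7, -135.0, 234.2]
ee_rot: [-0.0, 0.976, 0.217, 0.0]
force: [1.6, -0.2, 0.5]
grip_width: 1.001
grip_force: 0.0
```

>>> servo_tool([
  [-1, [0.0265, -0.025, 0], [0, 0, 0]],
  [-1, [0.0265, -0.025, 0], [0, 0, 0]],
  [-1, [0.0265, -0.025, 0], [0, 0, 0]],
  [-1, [0.0265, -0.025, 0], [0, 0, 0]],
  [-1, [0.0265, -0.025, 0], [0, 0, 0]],
  [-1, [0.0265, -0.025, 0], [0, 0, 0]],
  [-1, [0, 0, 0], [0, 0, 0.9]],
  [-1, [0, 0, 0], [0, 0, 0.9]],
  [-1, [0, 0, 0], [0, 0, 0.94]],
  [-1, [0, 0, 0], [0, 0, 0]],
])

```text
time_s: 1.77
eef_pos: [436.8, 66.8, 234.0]
ee_rot: [-0.0, 0.997, 0.074, -0.0]
force: [0.6, -0.4, -0.3]
grip_width: 1.003
grip_force: 0.0
```

Run:
```python
from h import *
plan([491,203,240],np.deg2rad(8.65))
```

```text
tool shift mm [  73.7 -126.7   -6. ] turn units [-0.002  0.007 -0.028] tcp [436.8  66.8 234. ] t 1.7667 F [ 0.6 -0.4 -0.3] w 1.003 0.0
```

>>> servo_tool([
  [-1, [0.0184, -0.0317, -0.0015], [0, 0, 0]],
  [-1, [0.0184, -0.0317, -0.0015], [0, 0, 0]],
  [-1, [0.0184, -0.0317, -0.0015], [0, 0, 0]],
  [-1, [0.0184, -0.0317, -0.0015], [0, 0, 0]],
  [-1, [0, 0, 0], [0, 0, 0]],
  [-1, [0, 0, 0], [0, 0, 0]],
])

```text
time_s: 2.27
eef_pos: [490.7, 204.0, 239.6]
ee_rot: [0.0, 0.997, 0.078, -0.001]
force: [-0.5, -0.1, -0.6]
grip_width: 1.001
grip_force: 0.0
```

Run:
```python
from h import *
plan([491,203,153],np.deg2rad(8.65))
s=capture('side');t=capture('top')
a=cv2.resize(s['pixels'][150:300,270:390],(480,600));b=cv2.resize(t['pixels'][170:260,200:260],(320,480));b=np.vstack([b,np.zeros((120,320,3),np.uint8)]);save('a1.png',np.hstack([a,b]))
print('expected TCP, grip px side',proj(s,[[491,203,240],[491,203,172]]),proj(t,[[491,203,240]]))
```

```text
tool shift mm [ 0.3  1.  86.6] turn units [0.001 0.011 0.046] tcp [490.7 204.  239.6] t 2.2667 F [-0.5 -0.1 -0.6] w 1.001 0.0
expected TCP, grip px side [[330.92487631 204.57355244]
 [329.95065438 228.91273578]] [[215.75129415 219.10389717]]
```

View pics/a1.png

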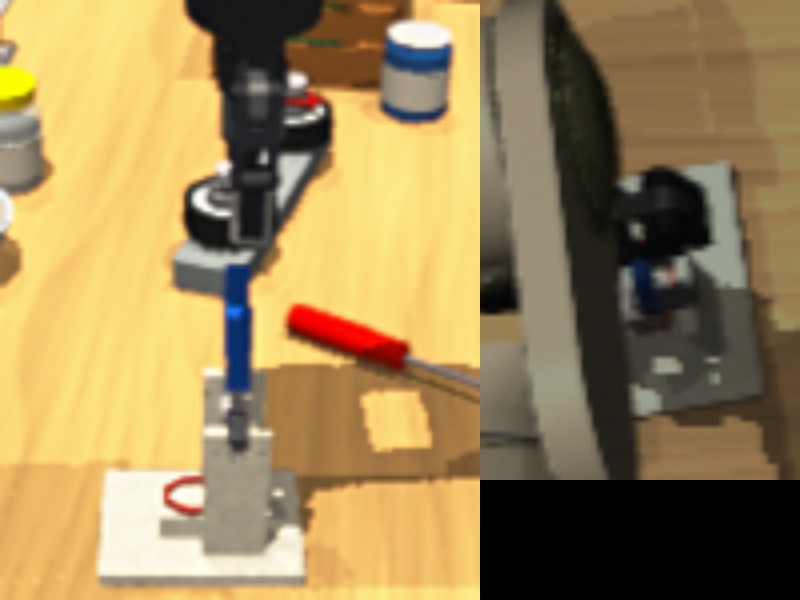

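Crop a1 shows the open fingers right above the handles: the near finger is at side (333,205) and the handles at (329,228). The ring is untouched at side (317,273). I'll check the x centring numerically.

Run:
```python
from h import *
import pickle
s,t=pickle.load(open('c0.pkl','rb'))
H,S,V=cv2.split(cv2.cvtColor(s['pixels'],cv2.COLOR_RGB2HSV));b=(H>100)&(H<130)&(S>120)&(V>50)
c=np.cos(.151);n=np.sin(.151)
for px in(491,):
  for lab,off,z in(('near top',29,193),('near mid',25,170),('far top',-29,193)):
    C=np.array([px-n*off,203+c*off]); e=[[C[0]+8*c*k,C[1]+8*n*k,z] for k in(1,-1)]
    uv=proj(s,e);r=int(round(uv[:,1].mean()));cols=np.where(b[r,300:350])[0]+300
    print(lab,uv.round(1).tolist(),r,cols.min(),cols.max())
H,S,V=cv2.split(cv2.cvtColor(t['pixels'],cv2.COLOR_RGB2HSV));b=(H>100)&(H<130)&(S>120)&(V>50)
for off in(29,-29):
    C=np.array([491-n*off,203+c*off]);uv=proj(t,[[C[0]+8*c*k-4.*n*m,C[1]+8*n*k+4*c*m,194.9] for k in(1,-1) for m in (-1,1)])
    print('top',uv.round(1).tolist())
v,u=np.where(b[195:255,205:260]);print(sorted(zip((u+205).tolist(),(v+195).tolist())))
```

```text
near top [[327.2, 228.5], [334.1, 228.5]] 228 326 332
near mid [[326.9, 235.6], [333.7, 235.7]] 236 327 331Traceback (most recent call last):
  File "<stdin>", line 10, in <module>
    return umr_minimum(a, axis, None, out, keepdims, initial, where)
ValueError: zero-size array to reduction operation minimum which has no identity
```

>>> servo_tool([
  [-1, [0.0018, 0.001, 0.01], [0, 0, 0.04]],
  [-1, [0, 0, 0.02], [0, 0, 0]],
  [-1, [0, 0, 0.02], [0, 0, 0]],
  [-1, [0, 0, 0.02], [0, 0, 0]],
  [-1, [0, 0, 0.018], [0, 0, 0]],
  [-1, [0, 0, 0], [0, 0, 0]],
  [-1, [0, 0, 0], [0, 0, 0]],
])

```text
time_s: 2.95
eef_pos: [492.4, 201.4, 151.9]
ee_rot: [0.0, 0.997, 0.073, -0.001]
force: [0.0, -0.2, 0.5]
grip_width: 1.002
grip_force: 0.0
```

>>> servo_tool([
  [-0.3, [0, 0, 0], [0, 0, 0]],
  [-0.3, [0, 0, 0], [0, 0, 0]],
  [-0.2, [0, 0, 0], [0, 0, 0]],
  [-0.2, [0, 0, 0], [0, 0, 0]],
  [-0.2, [0, 0, 0], [0, 0, 0]],
])

```text
time_s: 3.37
eef_pos: [493.4, 202.3, 153.8]
ee_rot: [-0.0, 0.997, 0.073, 0.002]
force: [-0.2, -0.7, 6.3]
grip_width: 0.605
grip_force: 4.6
```

>>> servo_tool([
  [0.0, [0, 0, -0.001], [0, 0, 0]],
  [0.0, [0, 0, -0.001], [0, 0, 0]],
  [0.2, [0, 0, -0.001], [0, 0, 0]],
  [0.4, [0, 0, 0], [0, 0, 0]],
  [0.6, [0, 0, 0], [0, 0, 0]],
])

```text
time_s: 3.78
eef_pos: [493.4, 202.5, 157.1]
ee_rot: [-0.0, 0.997, 0.073, 0.002]
force: [-1.1, 1.6, 10.2]
grip_width: 0.348
grip_force: 49.4
```

>>> servo_tool([
  [1, [0, 0, 0], [0, 0, 0]],
  [1, [0, 0, 0], [0, 0, 0]],
  [1, [0, 0, 0], [0, 0, 0]],
  [1, [0, 0, 0], [0, 0, 0]],
])

```text
time_s: 4.12
eef_pos: [493.4, 202.5, 157.2]
ee_rot: [-0.0, 0.997, 0.073, 0.002]
force: [-1.3, 1.0, 11.8]
grip_width: 0.351
grip_force: 49.4
```

Run:
```python
from h import *
plan([492.5,203,150],.151)
s=capture('side');save('g1.png',s['pixels'][170:300,270:390],4)
```

```text
tool shift mm [-0.8 -0.6  7.2] turn units [-0.002 -0.032 -0.038] tcp [493.4 202.5 157.2] t 4.1167 F [-1.3  1.  11.8] w 0.351 49.447009563446045
```

View pics/g1.png

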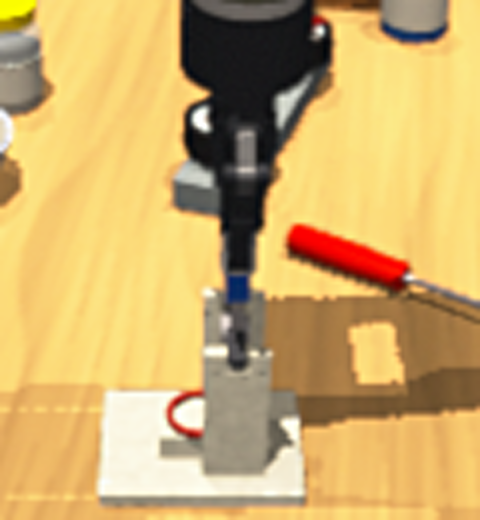

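Crop g1 shows the fingers closed on the handles at side (329,225), the crossbar seated, and the ring on the base at (317,273). I'm lifting now.

>>> servo_tool([
  [1, [0, 0, -0.003], [0, 0, 0]],
  [1, [0, 0, -0.006], [0, 0, 0]],
  [1, [0, 0, -0.01], [0, 0, 0]],
  [1, [0, 0, -0.012], [0, 0, 0]],
  [1, [0, 0, -0.012], [0, 0, 0]],
  [1, [0, 0, -0.012], [0, 0, 0]],
  [1, [0, 0, -0.012], [0, 0, 0]],
  [1, [0, 0, -0.012], [0, 0, 0]],
  [1, [0, 0, -0.012], [0, 0, 0]],
  [1, [0, 0, -0.014], [0, 0, 0]],
])

```text
time_s: 5.0
eef_pos: [492.2, 202.2, 261.1]
ee_rot: [0.0, 0.997, 0.073, -0.0]
force: [0.6, -0.3, -1.8]
grip_width: 0.346
grip_force: 49.7
```

Run:
```python
from h import *
import pickle
plan([492.5,203,150],.151)
s=capture('side');t=capture('top');pickle.dump((s,t),open('c1.pkl','wb'))
a=cv2.resize(s['pixels'][170:295,270:390],(576,600));save('l1.png',a)
for n,c in(('s',s),('t',t)):
    P=cloud(c);H,S,V=cv2.split(cv2.cvtColor(c['pixels'],cv2.COLOR_RGB2HSV));red=((H<8)|(H>172))&(S>130)&(V>60)
    v,u=np.where(red);k=np.isfinite(P[v,u,0])&(abs(P[v,u,1]-205)<60)&(abs(P[v,u,0]-510)<50);print(n,np.c_[u,v][k].tolist()[:60],P[v,u][k].mean(0),P[v,u][k].min(0),P[v,u][k].max(0))
```

```text
tool shift mm [  0.5  -0.8 111.1] turn units [ 0.     0.01  -0.042] tcp [492.2 202.2 261.1] t 5.0 F [ 0.6 -0.3 -1.8] w 0.346 49.733914732933044
s [[340, 174], [340, 175], [317, 236], [318, 236], [319, 236], [320, 236], [321, 236], [322, 236], [323, 236], [324, 236], [325, 236], [328, 236], [315, 237], [316, 237], [317, 237], [325, 237], [326, 237], [327, 237], [328, 237], [314, 238], [315, 238], [328, 238], [313, 239], [314, 239], [313, 240], [313, 241], [313, 242], [328, 242], [313, 243], [314, 243], [325, 243], [326, 243], [327, 243], [328, 243], [315, 244], [316, 244], [317, 244], [318, 244], [321, 244], [322, 244], [323, 244], [324, 244], [325, 244], [326, 244], [328, 244], [329, 244], [330, 244], [317, 245], [318, 245], [319, 245], [320, 245], [321, 245], [322, 245], [323, 245], [324, 245], [325, 245], [330, 245]] [509.43945347 207.85596532 143.79295891] [471.85592669 176.7710315  106.63491489] [531.68677294 228.70104901 330.07053018]
t [[231, 216]] [512.89570764 184.5474175  145.02138033] [512.89570764 184.5474175  145.02138033] [512.89570764 184.5474175  145.02138033]
```

View pics/l1.png

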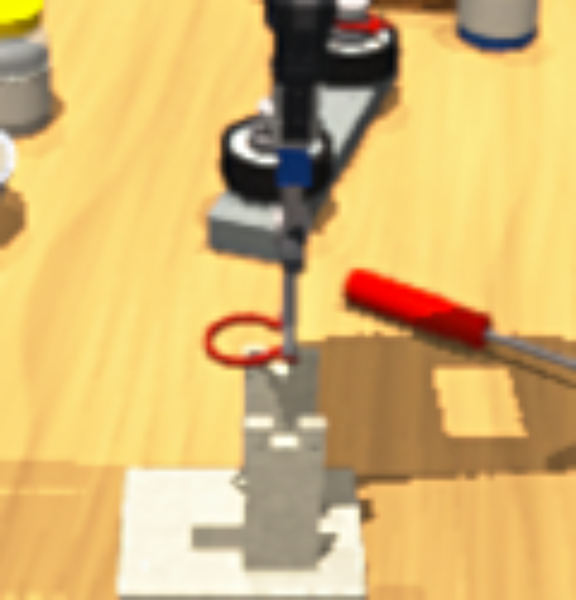

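Crop l1 shows the pliers clear of the stand. The ring is spread and level on the pins at side (320,240), with its eyes at (329,244). Next I fit its centre relative to the TCP.

```bash
cat >> h.py <<'E'
from scipy.optimize import least_squares
def ringfit(c,z,box,dbg=True):
    u0,u1,v0,v1=box;P=cloud(c)
    H,S,V=cv2.split(cv2.cvtColor(c['pixels'],cv2.COLOR_RGB2HSV));red=((H<8)|(H>172))&(S>110)&(V>50)
    v,u=np.where(red);k=(u>=u0)&(u<=u1)&(v>=v0)&(v<=v1);u,v=u[k],v[k]
    q=P[v,u];q=q[np.isfinite(q[:,0])];print('depth z med',np.median(q[:,2]).round(1),len(q))
    X=onplane(c,np.c_[u,v],z)[:,:2]
    f=lambda p:np.hypot(X[:,0]-p[0],X[:,1]-p[1])-p[2]
    r=least_squares(f,[*X.mean(0),18],loss='soft_l1',f_scale=1.5);print('centre,r',r.x.round(1),'rms',np.std(f(r.x)).round(2))
    return r.x
E
python3 - <<'E'
from h import *
import pickle
s,t=pickle.load(open('c1.pkl','rb'))
_,p,R=tool()
for z in(134,136,138):
    x=ringfit(s,z,(311,326,234,247));d=np.array([x[0],x[1],z])-p;print('in tool frame',(R.T@d).round(1))
P=cloud(s);v,u=np.mgrid[:400,:640]
g=P[(u>322)&(u<338)&(v>220)&(v<226)&(P[:,:,1]>150)];print('pivot bar?',g.mean(0),len(g))
E
```

```text
depth z med 137.6 46
centre,r [513.6 200.8  18.8] rms 1.91
in tool frame [ 19.4   4.5 128.7]
depth z med 137.6 46
centre,r [513.2 203.5  18.8] rms 1.91
in tool frame [ 19.5   1.8 126.7]
depth z med 137.6 46
centre,r [512.9 206.3  18.7] rms 1.9
in tool frame [ 19.6  -1.  124.7]
pivot bar? [486.14247479 234.62652505 210.1372925 ] 25
```

Run:
```python
from h import *
plan([514.5,-134.4,261],.151)
```

```text
tool shift mm [-28.2 336.2   1.5] turn units [-0.001 -0.036 -0.041] tcp [493.2 202.3 262.7] t 5.1 F [ 0.9  0.5 -1.8] w 0.347 49.73024547100067
```

>>> servo_tool([
  [1, [-0.0012, 0.014, 0], [0, 0, 0]],
  [1, [-0.0024, 0.029, 0], [0, 0, 0]],
  [1, [-0.0024, 0.029, 0], [0, 0, 0]],
  [1, [-0.0024, 0.029, 0], [0, 0, 0]],
  [1, [-0.0024, 0.029, 0], [0, 0, 0]],
  [1, [-0.0024, 0.029, 0], [0, 0, 0]],
  [1, [-0.0024, 0.029, 0], [0, 0, 0]],
  [1, [-0.0024, 0.029, 0], [0, 0, 0]],
  [1, [-0.0024, 0.029, 0], [0, 0, 0]],
  [1, [-0.0024, 0.029, 0], [0, 0, 0]],
])

```text
time_s: 5.93
eef_pos: [509.8, -74.5, 259.7]
ee_rot: [-0.0, 0.997, 0.073, -0.001]
force: [0.1, 0.3, -1.8]
grip_width: 0.345
grip_force: 49.8
```

>>> servo_tool([
  [1, [-0.0024, 0.029, 0], [0, 0, 0]],
  [1, [-0.0024, 0.022, 0.005], [0, 0, 0]],
  [1, [-0.001, 0.01, 0.01], [0, 0, 0]],
  [1, [0, 0, 0.01], [0, 0, 0]],
  [1, [0, 0, 0], [0, 0, 0]],
  [1, [0, 0, 0], [0, 0, 0]],
  [1, [0, 0, 0], [0, 0, 0]],
  [1, [0, 0, 0], [0, 0, 0]],
])

```text
time_s: 6.6
eef_pos: [513.7, -133.4, 235.8]
ee_rot: [0.0, 0.997, 0.074, 0.0]
force: [-0.8, -0.5, -1.1]
grip_width: 0.346
grip_force: 49.8
```

Run:
```python
from h import *
import pickle
plan([514.5,-134.4,235],.151)
s=capture('side');t=capture('top');pickle.dump((s,t),open('c2.pkl','wb'));plan([514.5,-134.4,235],.151)
print(proj(s,[[534,-131.5,90],[534,-131.5,110]]),proj(t,[[534,-131.5,90]]))
a=cv2.resize(s['pixels'][150:240,290:370],(480,540));b=cv2.resize(t['pixels'][175:245,320:380],(300,350));b=np.vstack([b,np.zeros((190,300,3),np.uint8)]);save('m1.png',np.hstack([a,b]))
```

```text
tool shift mm [0.7 1.1 0.8] turn units [ 0.004 -0.007 -0.029] tcp [ 513.7 -133.4  235.8] t 6.6 F [-0.8 -0.5 -1.1] w 0.346 49.80975151062012
tool shift mm [0.8 0.8 0.8] turn units [ 0.004 -0.007 -0.032] tcp [ 513.6 -133.8  235.8] t 6.7 F [ 0.3 -0.8 -1.2] w 0.347 49.80921506881714
[[328.01750523 191.45773149]
 [328.20600898 186.06695694]] [[351.19160873 208.65692031]]
```

View pics/m1.png

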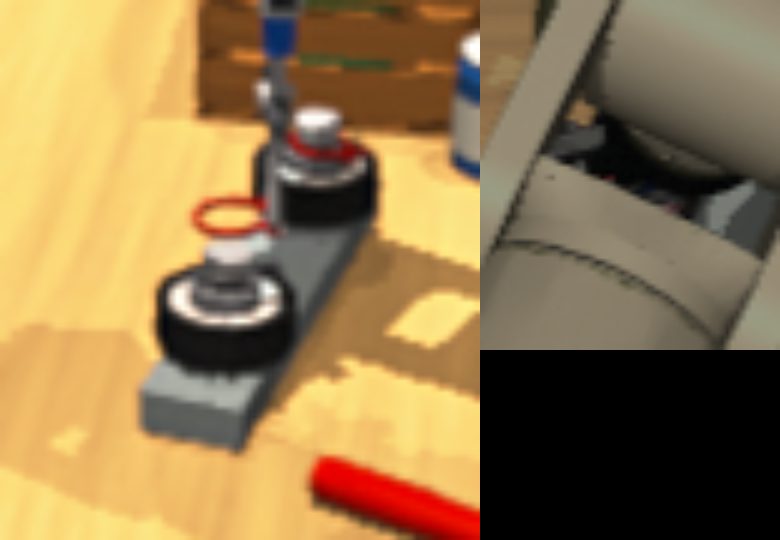

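m1 shows the spread ring hovering level over the unsecured stub, ring at side (329,186) and stub top at (329,191). The top view is blocked by the arm. Now I measure ring and stub in the same side picture.

Run:
```python
from h import *
import pickle
s,t=pickle.load(open('c2.pkl','rb'));s0,t0=pickle.load(open('c0.pkl','rb'))
_,p,R=tool();z=p[2]-125.3
x=ringfit(s,z,(320,334,181,190));x=ringfit(s,z+1.5,(320,334,181,190))
# stub in initial side image: grey cylinder silhouette columns at rows 192-200
P=cloud(s0);v,u=np.mgrid[:400,:640]
top=(P[:,:,2]>83)&(P[:,:,2]<95)&(abs(P[:,:,0]-534)<40)&(abs(P[:,:,1]+131)<40)&(v<215)
vv,uu=np.where(top)
for r in range(vv.min(),vv.max()+1):
    k=uu[vv==r]
    if len(k): print(r,k.min(),k.max())
# predicted silhouette of stub at z=90 flat (r~12-14) for the estimate
a=np.linspace(0,6.28,40)
for zz,rr in((90,12),(84,14)):
    q=proj(s0,np.c_[533.8+rr*np.cos(a),-131.5+rr*np.sin(a),0*a+zz]);print(zz,q.min(0).round(1),q.max(0).round(1))
hub=(P[:,:,2]>67)&(P[:,:,2]<73)&(abs(P[:,:,0]-534)<26)&(abs(P[:,:,1]+131)<26)
vv,uu=np.where(hub);print('hub',uu.min(),uu.max(),vv.min(),vv.max())
q=proj(s0,np.c_[533.8+21*np.cos(a),-131.5+21*np.sin(a),0*a+70]);print(q.min(0).round(1),q.max(0).round(1))
q=proj(s,np.c_[533.8+19*np.cos(a),-131.5+19*np.sin(a),0*a+z]);print('ring if centred',q.min(0).round(1),q.max(0).round(1))
H,S,V=cv2.split(cv2.cvtColor(s['pixels'],cv2.COLOR_RGB2HSV));red=((H<8)|(H>172))&(S>110)&(V>50)
vv,uu=np.where(red[178:195,318:340]);print('ring',uu.min()+318,uu.max()+318,vv.min()+178,vv.max()+178)
for r in red[178:195,318:340].astype(int):print(''.join('.#'[i] for i in r))
```

```text
depth z med 113.3 29
centre,r [ 532.6 -135.3   19.4] rms 2.91
depth z med 113.3 29
centre,r [ 532.3 -132.5   19.3] rms 2.9
190 326 329
191 324 331
192 324 331
193 324 331
194 324 331
195 326 331
90 [324.4 189.7] [331.7 193.2]
84 [323.8 191. ] [332.3 195.1]
hub 322 333 195 201
[321.5 193.7] [334.2 199.9]
ring if centred [322.4 183.2] [334.1 188.7]
ring 323 335 182 188
......................
......................
......................
......................
...............#......
.......##########.....
......#........##.....
.....#................
......................
.....#........###.....
......#########.##....
......................
......................
......................
......................
......................
......................
```

>>> servo_tool([
  [1, [0.002, 0, 0], [0, 0, 0]],
  [1, [0, 0, 0.005], [0, 0, 0]],
  [1, [0, 0, 0.005], [0, 0, 0]],
  [1, [0, 0, 0.005], [0, 0, 0]],
  [1, [0, 0, 0], [0, 0, 0]],
  [1, [0, 0, 0], [0, 0, 0]],
  [1, [0, 0, 0], [0, 0, 0]],
])

```text
time_s: 7.28
eef_pos: [515.5, -134.1, 220.4]
ee_rot: [0.0, 0.997, 0.073, 0.0]
force: [0.5, 0.3, -2.2]
grip_width: 0.346
grip_force: 49.8
```

>>> servo_tool([
  [1, [0, 0, 0.003], [0, 0, 0]],
  [1, [0, 0, 0.003], [0, 0, 0]],
  [1, [0, 0, 0], [0, 0, 0]],
  [1, [0, 0, 0], [0, 0, 0]],
])

```text
time_s: 7.62
eef_pos: [515.3, -134.0, 214.1]
ee_rot: [-0.0, 0.997, 0.073, -0.0]
force: [-0.7, 0.4, -1.3]
grip_width: 0.349
grip_force: 49.8
```

Run:
```python
from h import *
import pickle
plan([516.5,-134,197.3],.151)
s=capture('side');pickle.dump(s,open('c3.pkl','wb'))
_,p,R=tool();z=p[2]-125.3
x=ringfit(s,z,(318,338,181,205))
save('m2.png',s['pixels'][175:210,305:355],14)
```

```text
tool shift mm [ 1.1  0.2 16.8] turn units [-0.002  0.003 -0.041] tcp [ 515.3 -134.   214.1] t 7.6167 F [-0.7  0.4 -1.3] w 0.349 49.803083539009094
depth z med 90.6 42
centre,r [ 534.4 -131.9   19.9] rms 3.44
```

View pics/m2.png

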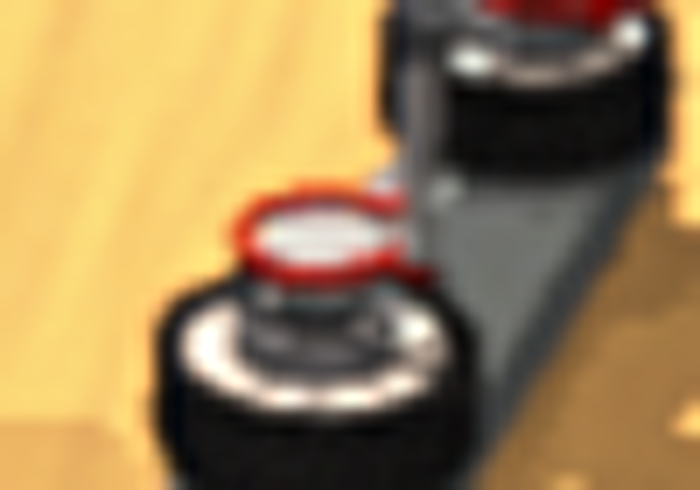

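m2 shows the ring round the rounded stub top at side (328,192), centred, with no contact force. I'm going down.

>>> servo_tool([
  [1, [0, 0, 0.003], [0, 0, 0]],
  [1, [0, 0, 0.003], [0, 0, 0]],
  [1, [0, 0, 0.003], [0, 0, 0]],
  [1, [0, 0, 0], [0, 0, 0]],
  [1, [0, 0, 0], [0, 0, 0]],
])

```text
time_s: 8.08
eef_pos: [515.3, -134.0, 205.1]
ee_rot: [-0.0, 0.997, 0.073, -0.0]
force: [0.3, -0.7, -2.4]
grip_width: 0.345
grip_force: 49.8
```

>>> servo_tool([
  [1, [0, 0, 0.002], [0, 0, 0]],
  [1, [0, 0, 0.002], [0, 0, 0]],
  [1, [0, 0, 0], [0, 0, 0]],
  [1, [0, 0, 0], [0, 0, 0]],
])

```text
time_s: 8.42
eef_pos: [515.4, -134.0, 201.2]
ee_rot: [-0.0, 0.997, 0.073, -0.0]
force: [-0.1, -0.3, -2.4]
grip_width: 0.343
grip_force: 49.8
```

>>> servo_tool([
  [1, [0, 0, 0.001], [0, 0, 0]],
  [1, [0, 0, 0.001], [0, 0, 0]],
  [1, [0, 0, 0], [0, 0, 0]],
  [1, [0, 0, 0], [0, 0, 0]],
])

```text
time_s: 8.75
eef_pos: [515.4, -134.1, 199.3]
ee_rot: [-0.0, 0.997, 0.073, -0.0]
force: [0.1, -0.1, -1.5]
grip_width: 0.346
grip_force: 49.8
```

>>> servo_tool([
  [1, [0, 0, 0.001], [0, 0, 0]],
  [1, [0, 0, 0], [0, 0, 0]],
  [1, [0, 0, 0], [0, 0, 0]],
])

```text
time_s: 9.0
eef_pos: [515.4, -134.1, 198.3]
ee_rot: [-0.0, 0.997, 0.073, -0.0]
force: [0.2, -0.3, -0.9]
grip_width: 0.339
grip_force: 49.8
```

>>> servo_tool([
  [1, [0, 0, 0.001], [0, 0, 0]],
  [1, [0, 0, 0], [0, 0, 0]],
  [1, [0, 0, 0], [0, 0, 0]],
])

```text
time_s: 9.25
eef_pos: [515.4, -134.0, 197.2]
ee_rot: [-0.0, 0.997, 0.073, -0.0]
force: [0.2, -0.6, -2.2]
grip_width: 0.344
grip_force: 49.8
```

Run:
```python
from h import *
import pickle
s=capture('side');_,p,R=tool()
ringfit(s,p[2]-125.3,(318,338,181,205))
save('m3.png',s['pixels'][175:210,305:355],14)
```

```text
depth z med 74.0 42
centre,r [ 535.8 -135.5   20.3] rms 4.21
```

View pics/m3.png

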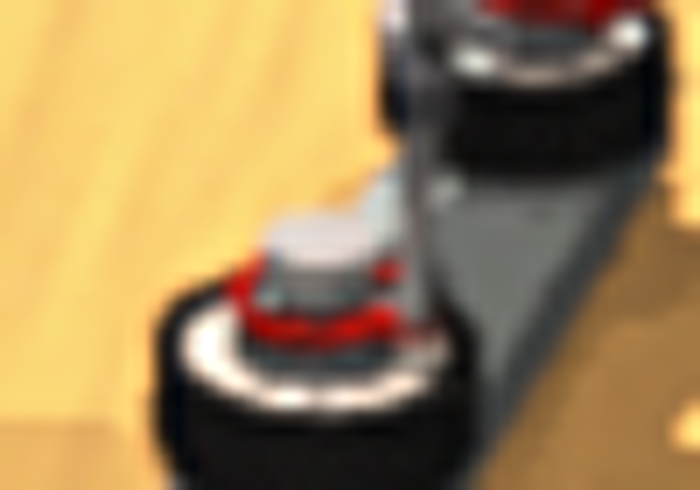

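m3 shows the ring round the stub just above the hub, at side (327,198), with no clear contact yet. I'll keep lowering by 1 mm at a time.

>>> servo_tool([
  [1, [0, 0, 0.001], [0, 0, 0]],
  [1, [0, 0, 0], [0, 0, 0]],
  [1, [0, 0, 0], [0, 0, 0]],
  [1, [0, 0, 0], [0, 0, 0]],
])

```text
time_s: 9.63
eef_pos: [515.4, -134.0, 196.3]
ee_rot: [-0.0, 0.997, 0.073, 0.0]
force: [-0.5, 0.7, -2.1]
grip_width: 0.346
grip_force: 49.8
```

>>> servo_tool([
  [1, [0, 0, 0.001], [0, 0, 0]],
  [1, [0, 0, 0], [0, 0, 0]],
  [1, [0, 0, 0], [0, 0, 0]],
  [1, [0, 0, 0], [0, 0, 0]],
])

```text
time_s: 9.97
eef_pos: [515.5, -134.1, 195.4]
ee_rot: [0.0, 0.997, 0.073, 0.0]
force: [0.2, 0.6, -0.9]
grip_width: 0.351
grip_force: 49.9
```

>>> servo_tool([
  [1, [0, 0, 0.0007], [0, 0, 0]],
  [1, [0, 0, 0], [0, 0, 0]],
  [1, [0, 0, 0], [0, 0, 0]],
  [1, [0, 0, 0], [0, 0, 0]],
])

```text
time_s: 10.3
eef_pos: [515.5, -134.1, 194.8]
ee_rot: [0.0, 0.997, 0.073, 0.0]
force: [-0.7, -0.3, 1.2]
grip_width: 0.34
grip_force: 49.9
```

>>> servo_tool([
  [1, [0, 0, 0.0007], [0, 0, 0]],
  [1, [0, 0, 0], [0, 0, 0]],
  [1, [0, 0, 0], [0, 0, 0]],
  [1, [0, 0, 0], [0, 0, 0]],
])

```text
time_s: 10.63
eef_pos: [515.6, -134.1, 194.4]
ee_rot: [0.0, 0.997, 0.073, 0.0]
force: [-1.7, 0.7, 5.6]
grip_width: 0.345
grip_force: 50.0
```

Run:
```python
from h import *
for i in range(6):
    s=capture('side');ringfit(s,72,(318,338,181,205)); q=sense();print(q['force'].round(1),q['eef_pos'].round(1))
```

```text
depth z med 75.6 40
centre,r [ 533.3 -137.7   19.9] rms 4.95
[-0.8  0.6  5.8] [ 515.6 -134.1  194.4]
depth z med 74.9 40
centre,r [ 533.3 -137.7   19.9] rms 4.95
[-0.7  0.4  5.3] [ 515.6 -134.1  194.4]
depth z med 75.5 40
centre,r [ 533.3 -137.7   19.9] rms 4.95
[-1.6 -0.5  5.4] [ 515.6 -134.1  194.4]
depth z med 75.7 40
centre,r [ 533.3 -137.7   19.9] rms 4.95
[-0.3  0.9  4.4] [ 515.6 -134.2  194.4]
depth z med 75.8 39
centre,r [ 533.3 -137.7   19.9] rms 4.95
[-1.2 -0.3  5. ] [ 515.6 -134.1  194.4]
depth z med 75.4 40
centre,r [ 533.3 -137.7   19.9] rms 4.95
[-1.8 -0.6  5. ] [ 515.6 -134.1  194.4]
```

>>> servo_tool([
  [1, [0, 0, -0.0004], [0, 0, 0]],
  [1, [0, 0, 0], [0, 0, 0]],
  [1, [0, 0, 0], [0, 0, 0]],
  [1, [0, 0, 0], [0, 0, 0]],
  [1, [0, 0, 0], [0, 0, 0]],
])

```text
time_s: 11.35
eef_pos: [515.5, -134.1, 194.5]
ee_rot: [0.0, 0.997, 0.073, 0.0]
force: [-1.1, -0.1, 5.1]
grip_width: 0.346
grip_force: 50.1
```

Run:
```python
from h import *
s=capture('side');save('m4.png',s['pixels'][178:208,308:348],18);q=sense();print(q['force'].round(1),q['wrist_torque'].round(2),q['eef_pos'],q['ee_rot'].round(4))
P=cloud(s);H,S,V=cv2.split(cv2.cvtColor(s['pixels'],cv2.COLOR_RGB2HSV));red=((H<8)|(H>172))&(S>110)&(V>50)
v,u=np.where(red);k=(u>318)&(u<338)&(v>185)&(v<206)
for a,b in zip(np.c_[u,v][k],P[v,u][k].round(0)):print(a,b,end=';')
```

```text
[-0.7 -0.8  5.7] [-0.07  0.18  0.  ] [ 515.52651613 -134.0985461   194.4644358 ] [1.000e-04 9.973e-01 7.330e-02 2.000e-04]
[323 193] [ 551. -140.   78.];[322 194] [ 553. -126.   82.];[323 194] [ 551. -135.   77.];[332 194] [ 522. -144.   75.];[333 194] [ 519. -146.   74.];[321 195] [ 559. -150.   64.];[322 195] [ 552. -122.   80.];[323 195] [ 551. -140.   70.];[322 196] [ 552. -120.   77.];[323 196] [ 548. -115.   81.];[324 196] [ 547. -133.   71.];[323 197] [ 548. -117.   76.];[324 197] [ 545. -115.   77.];[325 197] [ 541. -113.   79.];[326 197] [ 539. -120.   75.];[327 197] [ 536. -120.   75.];[328 197] [ 532. -121.   75.];[329 197] [ 529. -117.   78.];[330 197] [ 526. -124.   74.];[331 197] [ 523. -128.   72.];[332 197] [ 520. -128.   72.];[324 198] [ 544. -111.   76.];[325 198] [ 541. -113.   75.];[326 198] [ 537. -109.   78.];[327 198] [ 534. -109.   78.];[328 198] [ 531. -113.   76.];[329 198] [ 528. -112.   77.];[330 198] [ 525. -115.   75.];[331 198] [ 522. -117.   75.];[332 198] [ 518. -114.   77.];[333 198] [ 516. -120.   73.];[327 199] [ 534. -108.   75.];[328 199] [ 531. -109.   75.];[329 199] [ 528. -113.   72.];[330 199] [ 525. -112.   73.];[331 199] [ 521. -113.   73.];[332 199] [ 519. -118.   70.];[333 199] [ 515. -114.   73.];[334 199] [ 512. -115.   73.];[335 199] [ 508. -114.   74.];
```

View pics/m4.png

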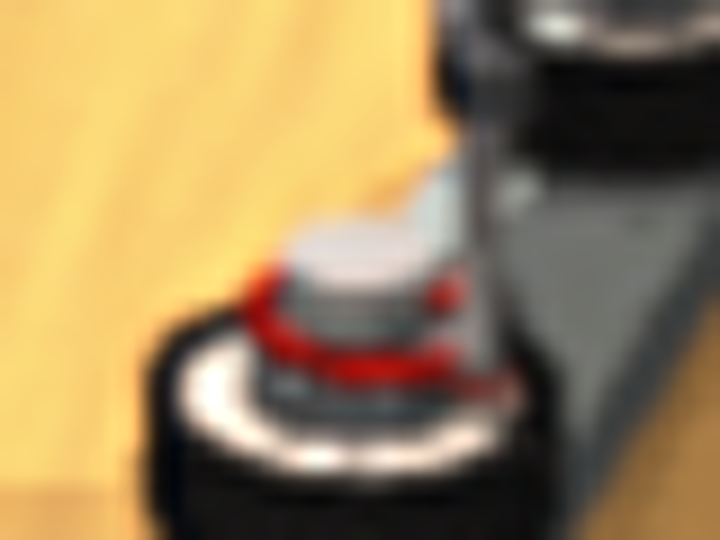

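m4 suggests the ring tilts: the left (far) side is high at side (322.5,194.4) and the eyes are low at (336,199.7). Pressing on the eyes beyond the hub edge seems to tip it, so I'll ease up and quantify the tilt.

```bash
cat >> h.py <<'E'
def tilt(c,box=(317,333,181,204),ctr=None):
    # least squares: red pixels -> circle in tilted plane, tilt about the gap axis; returns heights of far side/eyes
    H,S,V=cv2.split(cv2.cvtColor(c['pixels'],cv2.COLOR_RGB2HSV));red=((H<8)|(H>172))&(S>110)&(V>50)
    v,u=np.where(red);k=(u>=box[0])&(u<=box[1])&(v>=box[2])&(v<=box[3])
    o,d=ray(c,np.c_[u,v][k]);ex=np.array([np.cos(.151),np.sin(.151),0]);ey=np.array([-ex[1],ex[0],0])
    def f(p):
        C=np.array([p[0],p[1],p[2]]);n=np.cross(ex*np.cos(p[3])+np.array([0,0,np.sin(p[3])]),ey)
        X=o+d*(((C-o)@n)/(d@n))[:,None];return np.r_[np.linalg.norm(X-C,axis=1)-18.8,(p[1]+131.5)/2*3]
    r=least_squares(f,[534,-131.5,100 if box[3]<191 else 74,0],loss='soft_l1',f_scale=1.5);p=r.x
    print('centre',p[:3].round(1),'tilt deg (far up +)',np.degrees(p[3]).round(1),'n',k.sum(),'rms',np.std(f(p)).round(2))
E
python3 - <<'E'
from h import *
import pickle
s,_=pickle.load(open('c2.pkl','rb'));tilt(s,(317,333,181,190))
tilt(pickle.load(open('c3.pkl','rb')))
tilt(capture('side'))
E
```

```text
centre [ 533.6 -131.5  112.3] tilt deg (far up +) -5.8 n 25 rms 2.16
centre [ 535.1 -131.4   89.4] tilt deg (far up +) -4.0 n 40 rms 2.95
centre [ 534.2 -131.4   75.3] tilt deg (far up +) 5.7 n 38 rms 4.12
```

>>> servo_tool([
  [1, [0, 0, -0.001], [0, 0, 0]],
  [1, [0, 0, 0], [0, 0, 0]],
  [1, [0, 0, 0], [0, 0, 0]],
  [1, [0, 0, 0], [0, 0, 0]],
])

```text
time_s: 11.78
eef_pos: [515.4, -134.0, 195.0]
ee_rot: [-0.0, 0.997, 0.073, -0.0]
force: [0.5, -0.1, -0.1]
grip_width: 0.347
grip_force: 49.8
```

Run:
```python
from h import *
tilt(capture('side'));plan([515.5,-134,197],.151)
```

```text
centre [ 535.4 -131.4   74.7] tilt deg (far up +) 2.5 n 39 rms 4.44
tool shift mm [ 0.1 -0.  -2. ] turn units [-0.002  0.003 -0.041] tcp [ 515.4 -134.   195. ] t 11.8333 F [-0.4 -0.3 -0.2] w 0.349 49.78535771369934
```

>>> servo_tool([
  [1, [0, 0, -0.001], [0, 0, 0]],
  [1, [0, 0, 0], [0, 0, 0]],
  [1, [0, 0, 0], [0, 0, 0]],
  [1, [0, 0, 0], [0, 0, 0]],
])

```text
time_s: 12.17
eef_pos: [515.3, -133.9, 196.1]
ee_rot: [-0.0, 0.997, 0.073, -0.0]
force: [-1.5, -0.1, -2.4]
grip_width: 0.349
grip_force: 49.8
```

Run:
```python
from h import *
tilt(capture('side'));plan([515.5,-134,197],.151)
```

```text
centre [ 535.5 -131.4   73.5] tilt deg (far up +) -0.4 n 41 rms 4.29
tool shift mm [ 0.2  0.1 -0.9] turn units [-0.004  0.004 -0.041] tcp [ 515.3 -133.9  196.1] t 12.2167 F [-0.3 -0.2 -1.4] w 0.347 49.77409780025482
```

```bash
cat >> h.py <<'E'
def slope(c,cx,cy,z,ro,ri,rng=(-9,9)):
    im=c['pixels'].astype(float);w=np.clip(im[:,:,0]-np.maximum(im[:,:,1],im[:,:,2])-25,0,None)
    a=np.linspace(0,2*np.pi,721)
    up=proj(c,np.c_[cx+ri*np.cos(a),cy+ri*np.sin(a),0*a+z+2]);lo=proj(c,np.c_[cx+ro*np.cos(a),cy+ro*np.sin(a),0*a+z-2])
    u0=proj(c,[[cx,cy,z]])[0,0];X=[];D=[]
    near=np.sin(a)>0
    for u in range(int(u0)-5,int(u0)+6):
        f=lambda q:np.interp(u,q[near][:,0][np.argsort(q[near][:,0])],q[near][:,1][np.argsort(q[near][:,0])])
        x=-(u-u0)*3.1
        if not rng[0]<=x<=rng[1]: continue
        t,b=f(up),f(lo);r=np.arange(int(t)-3,int(b)+4);ww=w[r,u]
        X.append(x);D.append(((ww*r).sum()/ww.sum()-(t+b)/2) if ww.sum()>30 else np.nan)
    X,D=np.array(X),np.array(D);k=np.isfinite(D);m=np.polyfit(X[k],D[k],1)
    print('row resid',D.round(2),'height off mm',(-m[1]/.27).round(1),'tilt deg far-up',np.degrees(-m[0]/.27).round(1))
E
python3 - <<'E'
from h import *
import pickle
s0,_=pickle.load(open('c0.pkl','rb'));s2,_=pickle.load(open('c2.pkl','rb'))
print('ref');slope(s0,500.7,-308,72,19.5,15)
print('air');slope(s2,533,-132.5,110.5,21,16.5)
slope(pickle.load(open('c3.pkl','rb')),535,-131.5,88.8,21,16.5)
print('now');slope(capture('side'),535,-131.5,72,21,16.5)
E
```

```text
ref
row resid [-1.03 -0.94 -0.93 -0.98 -0.93 -0.72] height off mm 3.4 tilt deg far-up 3.1
air
row resid [-1.2  -1.47 -1.64 -1.75 -1.8  -1.97] height off mm 6.1 tilt deg far-up -9.6
row resid [-0.21 -0.3  -0.23 -0.24 -0.44 -0.81] height off mm 1.5 tilt deg far-up -6.7
now
row resid [-0.55 -0.72 -0.51 -0.53 -0.73 -0.78] height off mm 2.4 tilt deg far-up -2.4
```

>>> servo_tool([
  [1, [0, 0, 0.0008], [0, 0, 0]],
  [1, [0, 0, 0], [0, 0, 0]],
  [1, [0, 0, 0], [0, 0, 0]],
  [1, [0, 0, 0], [0, 0, 0]],
])

```text
time_s: 12.6
eef_pos: [515.4, -134.0, 195.5]
ee_rot: [-0.0, 0.997, 0.073, 0.0]
force: [0.6, 0.3, -1.2]
grip_width: 0.341
grip_force: 49.8
```

Run:
```python
from h import *
c=capture('side');slope(c,535,-131.5,72,21,16.5);tilt(c);plan([515.5,-134,197],.151)
```

```text
row resid [-0.5  -0.66 -0.51 -0.5  -0.52 -0.7 ] height off mm 2.1 tilt deg far-up -1.1
centre [ 535.8 -131.4   73.5] tilt deg (far up +) 0.8 n 40 rms 4.12
tool shift mm [ 0.1 -0.  -1.5] turn units [-0.    -0.    -0.042] tcp [ 515.4 -134.   195.5] t 12.65 F [-0.  -0.2 -1.4] w 0.344 49.826504588127136
```

>>> servo_tool([
  [1, [0, 0, 0.0003], [0, 0, 0]],
  [1, [0, 0, 0], [0, 0, 0]],
  [1, [0, 0, 0], [0, 0, 0]],
  [1, [0, 0, 0], [0, 0, 0]],
  [1, [0, 0, 0], [0, 0, 0]],
  [1, [0, 0, 0], [0, 0, 0]],
])

```text
time_s: 13.15
eef_pos: [515.4, -134.0, 195.2]
ee_rot: [0.0, 0.997, 0.073, 0.0]
force: [0.1, 0.7, -0.4]
grip_width: 0.352
grip_force: 49.9
```

Run:
```python
from h import *
for i in range(2):
    c=capture('side');slope(c,535,-131.5,72,21,16.5);tilt(c);plan([515.5,-134,197],.151)
```

```text
row resid [-0.71 -0.78 -0.82 -0.72 -0.75 -0.78] height off mm 2.8 tilt deg far-up -0.3
centre [ 535.8 -131.4   74.1] tilt deg (far up +) 1.0 n 41 rms 4.4
tool shift mm [ 0.1 -0.  -1.8] turn units [ 0.    -0.001 -0.041] tcp [ 515.4 -134.   195.2] t 13.2 F [-0.7  0.8  0.1] w 0.348 49.88157033920288
row resid [-0.72 -0.77 -0.82 -0.73 -0.75 -0.78] height off mm 2.8 tilt deg far-up -0.3
centre [ 535.3 -131.4   74.1] tilt deg (far up +) 0.9 n 39 rms 4.39
tool shift mm [ 0.1 -0.  -1.8] turn units [ 0.    -0.001 -0.041] tcp [ 515.4 -134.1  195.2] t 13.25 F [ 0.1 -0.5 -0.3] w 0.343 49.880799651145935
```

>>> servo_tool([
  [1, [0, 0, -0.0003], [0, 0, 0]],
  [1, [0, 0, 0], [0, 0, 0]],
  [1, [0, 0, 0], [0, 0, 0]],
  [1, [0, 0, 0], [0, 0, 0]],
  [1, [0, 0, 0], [0, 0, 0]],
  [1, [0, 0, 0], [0, 0, 0]],
])

```text
time_s: 13.75
eef_pos: [515.4, -134.0, 195.5]
ee_rot: [-0.0, 0.997, 0.073, -0.0]
force: [0.4, 0.1, -0.8]
grip_width: 0.341
grip_force: 49.8
```

Run:
```python
from h import *
c=capture('side');slope(c,535,-131.5,72,21,16.5);tilt(c);plan([515.5,-134,197],.151)
```

```text
row resid [-0.62 -0.62 -0.5  -0.53 -0.68 -0.73] height off mm 2.3 tilt deg far-up -1.5
centre [ 536.  -131.4   73.7] tilt deg (far up +) 0.3 n 41 rms 4.32
tool shift mm [ 0.1 -0.  -1.5] turn units [-0.     0.    -0.041] tcp [ 515.4 -134.   195.5] t 13.8 F [-0.4  0.1 -0.9] w 0.344 49.81253743171692
```

Level within about 1.5°, lightly resting on the hub, pliers still squeezed. I'm handing it in.

```bash
python3 -c "
from rig import *
print(finish_job())"
```

```text
the job is handed in; nothing more can be done
None
```

I handed the job in with the pliers held at 50 N grip and the spread ring around the open wheel's stub (+y end), resting lightly on the hub in line with the groove. The camera shows it level to about 1.5°; whether the pliers reached their stop I inferred from the handles no longer closing, and I was not shown the verdict.

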